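Press the assembly square into the stand's corner and hold it

ROBOT

A 6-joint arm with a two-finger parallel gripper is mounted at the origin on the work surface; the furniture and walls round the work are solid. World frame = base frame: x ahead of the robot, y to its left, z up, the work surface at z = 0. Lengths are in m, angles in rad, forces in N, time in s.
With the tool pointing down it reaches from about 0.3 to 0.775 m from the base axis. Payload 14.6 kg.
Tool frame: the origin (TCP) lies at the very end of the fingers, on their centre line; the grasp point (between the pads) lies 19 mm behind it (ctrl.grasp_offset is the distance from the TCP to the grasp point, in m); x points along the fingers, y is the direction in which the jaws open and shut, and the axes are right-handed (so a half turn about x gives the same grasp; the last joint's range is limited). The gripper opens to 94 mm and grips with 3 to 60 N. Pads are 16 mm wide; open, the fingers measure 119 mm over their backs; the gripper's body (75 mm by 177 mm) begins 78 mm behind the grasp point.
Start: joints at [-1.37, 0.3, 1.521, -0, 1.321, -0.067], TCP at [0.146, -0.53, 0.205] pointing down, gripper open.
Joint ranges: [-3.03, 3.03], [-0.79, 2.21], [0.23, 2.52], [-1.04, 4.18], [0, 3.07], [-2.55, 2.55]. Speed limits (rad/s): [2.22, 2.22, 2.57, 3.14, 3.14, 3.14].

INTERFACE

Orientations are given as [roll, pitch, yaw] about the fixed x, y, z axes, in that order (R = Rz(yaw) Ry(pitch) Rx(roll)).
In Python, from station import ctrl gives the robot as it stands. The module is installed in compiled form; this text tells all that it offers.
- The arm moves only by the tool send_rows, never from a script. Its argument "rows" is a list that holds one entry, the list of rows, each a list of 4 numbers: the shift along the world's x, y, z in mm, then the turn about the world's z in rad. A call has 1 to 12 rows; each row shifts and turns the commanded pose from where the row before left it; what a row does not reach is not made up. A row lasts 1/10 s, in which the tool goes at most 50 mm and 8.59 degrees, less where a joint would pass 70% of its speed; a pose out of reach is approached as far as the arm can. A call is refused whole if a number of a shift passes 50 or a number of a turn 0.15, either way. A call with a gripper value outside its range is refused whole. "grip" is the gripper's target within -1 to 1 (shut at 1, half-way at 0, fully open at -1), set as the call begins (left out, the last holds). The fingers move at their own pace and stop on an object; "newtons" is the grip in N (left out, the last holds). Time passes only in rows, so rows that do not move let the fingers close. It gives the time, the measured TCP pose, the force and the opening at its end, in the units of the state.
- ctrl.get_obs(): the state, without advancing time (a new reading comes with each control period).
- ctrl.camera(name): name is "side" or "top"; returns (picture, depth): 420x560x3 uint8, red, green, blue; 420x560 float32, m along the optical axis (not along the pixel's ray), 0 where there is no reading.
- ctrl.camera_params(name): a dict with "vertical_fov" (degrees; the focal length in pixels is half the picture's height over the tangent of half this angle, whatever the lens; pixels are square), "cx", "cy" (the principal point, pixels), "cam_to_world" (4x4, takes a point from camera to world coordinates). Camera axes: x right, y up, looking along -z (the intrinsics and any distortion apply to the point x, -y, -z); pixel columns grow to the right and rows downward; lengths in m; the calibration is good to about 2 mm. A picture is of the moment at which its call begins. camera_params takes no time and is no camera call.
- ctrl.hand_in(): hands the job in, once; it reports no verdict.
The state is a dict: "time_s": time; "qpos": joint angles; "joint_vel": joint speeds; "tau": joint torques, N m; "ee_pos": TCP position; "eef_rot": TCP orientation; "force": force on the tool from outside, world axes, zero at the start; "moment": the same for the moment, N m; "grip_width": finger opening in m.
Only numpy, scipy, OpenCV 4.12 (cv2) and the standard library are available. Lean on these libraries where they do the work, as an engineer would, in place of code of your own. Each camera call takes 0.05 s, during which the arm holds its last target.

TASK

The glued upright of the small wooden stand has sagged forward over its base board while the glue sets. Pick up the aluminium assembly square and press it into the corner between base board and upright, pushing the upright back against its stops until one face of the square lies flat on the board and the other flush against the upright, well within the upright's width. Finish while still gripping the square and pressing it firmly home, about 8 N down on the board and 15 N towards the upright; do not disturb the other things on the desk.

Things in the scene. Friction and masses are not known exactly. Their poses are not given: they have to be found in the camera images.
- square_grip (a point): Grip point of the assembly square: centre of its dark wooden cheek, 28 mm thick along y with parallel faces, reaching 33 mm either way along the diagonal that runs to +x and up, 22 mm across it. 45 mm above the underside of the foot, 45 mm behind (-x of) the outer face of the upright leg. x points level to the heel, z up. Mass about 0.25 kg.
- square_heel (a point): Heel of the assembly square, a rigid right angle of aluminium bars 24 x 24 mm that stands on its 110 mm foot; its 110 mm high leg rises at the +x end. Point: the outer lower corner, where the underside of the foot meets the leg's outer (+x) face, mid-thickness. These two faces are to be pressed home. Axes as for square_grip.
- corner (a point): Inner corner of the stand: the point on top of the base board at the foot of the upright's near face, mid-width. x points into the upright (direction to push), y along its foot, z up. The board is level, fixed, 15 mm thick, 130 mm wide (y), reaching 155 mm before (-x) and 35 mm behind this point. When true, the upright's near face is the plane x = 0 here.
- base_board: The stand's fixed plywood base board, 190 x 130 x 15 mm, with two steel stop brackets (reaching 50 mm above its top) behind the upright. Origin: centre of its underside; axes as for the corner. Friction of the square on it takes 0.5 to 0.75 of the downward press out of a push towards the upright.
- upright_top (a point): Top edge of the near face of the stand's upright: a brown wooden panel 100 mm wide (y), 12 mm thick (x), 90 mm high, hinged at its foot on the base board. Point: mid-width, 90 mm up the near face; z runs up along that face, so it leans with the panel.
- upright (a joint): Lean of the upright about its foot, rad: 0 = square to the board and against its rigid stops, positive = leaning forward over the board (starts at 0.06 to 0.14). It is stiff and stays where it is left; about 2.5 N at its top edge moves it.
- eyelet_press: Dark green hand lever press, fixed on the right of the desk, not used: foot 200 x 115 mm, body up to 270 mm high, thin lever up to 420 mm high. It stands just ahead of where the arm starts: go round or over it. Origin: centre of its foot, about.
- jar_glue_mid (a point): Glass glue jar with pale lid, 74 mm across, 68 mm high; bystander. Point: its centre.
- wax_block_mid (a point): Yellow wax block 35 x 55 x 18 mm; bystander. Point: its centre.
- sanding_block_mid (a point): Brown cork sanding block 41 x 76 x 25 mm; bystander. Point: its centre.
- tin_wax_mid (a point): Round grey tin with lid, 70 mm across, 36 mm high; bystander. Point: its centre.
Mind the look-alikes: they are no part of the job. There is more than one size of the part that bears square_grip; the job needs the larger.

How it is judged:
By the outcome, as a careful person would: the job done as asked, in the order asked, and still so for the second after the job is handed in, while the arm keeps its last pose, push and grip.
It also fails if it takes over 64 s, if anything falls off the work surface, if the arm or the gripper's body presses on something with over 40 N, if the wrist force passes 120 N, or if a joint passes its speed limit or range.

## Working session

There is one attempt and no reset: what is moved stays moved. The work goes in short steps, Python scripts to look and compute and a tool call to move; the robot and the scene stay as the last step left them, time stands still between calls to the robot, and variables do not carry over. Pictures are saved under pics/ and viewed, and the job is handed in when it is done.

Besides the shell and the picture viewer there is one more tool, called after "Emit:" by a JSON object that holds its "op" and its "data". send_rows: Moves the arm, as the interface text tells. Its arguments: {"type":"object","properties":{"rows":{"type":"array"},"grip":{"type":"number"},"newtons":{"type":"number"}},"required":["rows"]}

```bash
mkdir -p pics
cat > h.py <<'E'
import numpy as np, cv2
from station import ctrl
def grab(n,tag):
    im,d=ctrl.camera(n); cv2.imwrite(f'pics/{tag}.png',im[:,:,::-1]); np.savez(f'pics/{tag}.npz',im=im,d=d); return im,d
def par(n):
    p=ctrl.camera_params(n); f=210/np.tan(np.radians(p['vertical_fov'])/2); return p,f
def pts(n,d):
    p,f=par(n); v,u=np.mgrid[0:420,0:560]
    X=np.stack([(u-p['cx'])/f*d,-(v-p['cy'])/f*d,-d,np.ones_like(d)],-1)
    return (X@np.array(p['cam_to_world']).T)[...,:3]
E
python3 - <<'E'
from h import *
for n in('side','top'):
    grab(n,n+'0'); print(n,ctrl.camera_params(n))
print(ctrl.get_obs())
E
```

```text
side {'vertical_fov': 47.47702197255357, 'cx': 288.28364085280214, 'cy': 210.78169885333153, 'cam_to_world': array([[ 0.90980633,  0.22733852, -0.3472314 ,  0.03359951],
       [-0.41494398,  0.51558255, -0.74966401, -1.13048785],
       [ 0.00859894,  0.82613064,  0.56341302,  0.89243632],
       [ 0.        ,  0.        ,  0.        ,  1.        ]])}
top {'vertical_fov': 42.06744316304161, 'cx': 275.39065594180386, 'cy': 211.8533466706968, 'cam_to_world': array([[ 0.0253252 ,  0.99216968, -0.12230275,  0.34335094],
       [-0.99939796,  0.02803001,  0.02044572, -0.04712115],
       [ 0.02371377,  0.12171133,  0.99228222,  1.57076491],
       [ 0.        ,  0.        ,  0.        ,  1.        ]])}
{'time_s': 0.1, 'qpos': array([-1.36960190e+00,  3.00413685e-01,  1.52150609e+00, -3.06129154e-05,
        1.32071893e+00, -6.65716440e-02]), 'joint_vel': array([ 0.00075687, -0.00295037, -0.00242244, -0.00114996, -0.0013693 ,
       -0.00022947]), 'tau': array([-3.99223090e-04, -5.32644761e+01, -3.53284800e+01,  7.09098321e-02,
        2.34447228e-02, -6.20206674e-05]), 'ee_pos': array([ 0.14547489, -0.53016707,  0.20494955]), 'eef_rot': array([-1.60902836,  1.56974985,  1.80033795]), 'force': array([ 0.1063508 , -0.18574911,  0.6504583 ]), 'moment': array([-0.03430795,  0.02596088,  0.03396987]), 'grip_width': 0.09386488071551732}
```

View pics/side0.png

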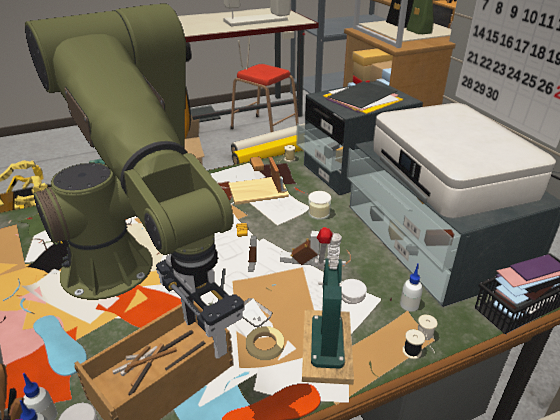

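View pics/top0.png

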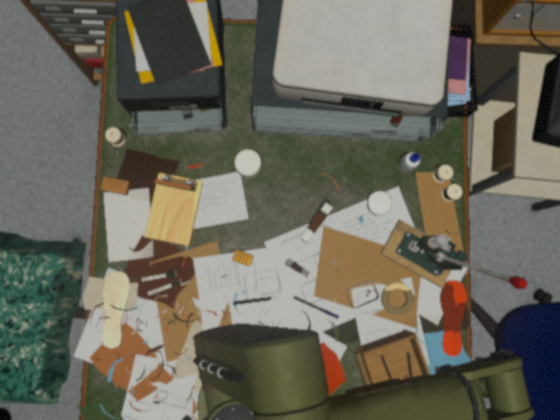

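Run:
```python
from h import *
s=np.load('pics/side0.npz')['im'][:,:,::-1];t=np.load('pics/top0.npz')['im'][:,:,::-1]
cv2.imwrite('pics/z1.png',cv2.resize(s[140:320,210:390],(600,600),interpolation=2))
cv2.imwrite('pics/z2.png',cv2.resize(t[130:310,90:330],(800,600),interpolation=2))
d=np.load('pics/top0.npz')['d'];P=pts('top',d)
for u,v in[(318,218),(297,267),(247,162),(379,203),(243,258),(176,185),(160,235),(115,187),(172,210),(415,245),(235,200)]: print('top',u,v,P[v,u].round(3))
d=np.load('pics/side0.npz')['d'];P=pts('side',d)
for u,v in[(303,250),(252,252),(319,205),(253,188),(283,177),(240,230)]: print('side',u,v,P[v,u].round(3))
```

```text
top 318 218 [ 0.514 -0.196  0.071]
top 297 267 [ 0.379 -0.143  0.039]
top 247 162 [0.666 0.005 0.071]
top 379 203 [ 0.567 -0.374  0.032]
top 243 258 [0.401 0.009 0.014]
top 176 185 [0.59  0.194 0.101]
top 160 235 [0.46  0.247 0.016]
top 115 187 [0.593 0.381 0.02 ]
top 172 210 [0.531 0.216 0.02 ]
top 415 245 [ 0.446 -0.463  0.082]
top 235 200 [0.568 0.038 0.002]
side 303 250 [ 0.507 -0.209  0.055]
side 252 252 [ 0.381 -0.141  0.039]
side 319 205 [ 0.655 -0.021  0.051]
side 253 188 [0.521 0.218 0.013]
side 283 177 [0.655 0.261 0.004]
side 240 230 [ 0.394 -0.001  0.017]
```

View pics/z1.png

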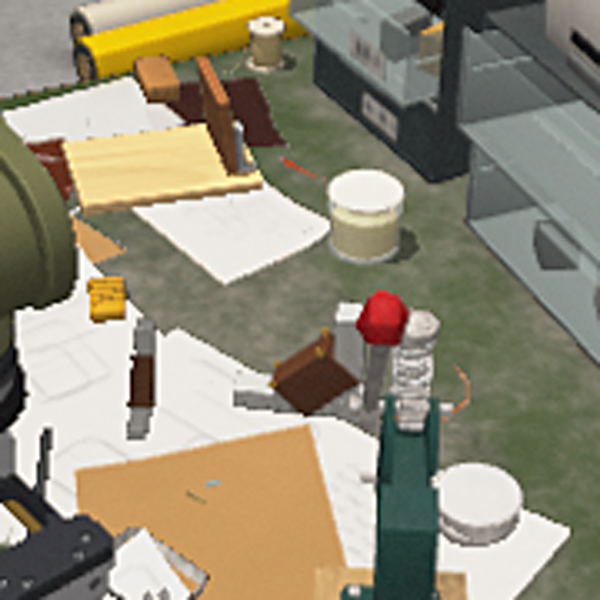

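View pics/z2.png

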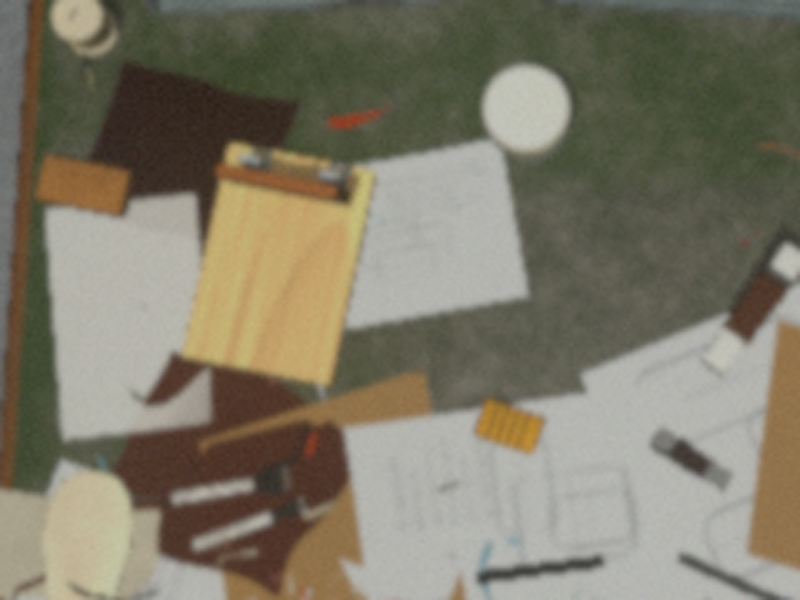

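```bash
cat > m.py <<'E'
from h import *
def rect(Q):
    r=cv2.minAreaRect((Q[:,:2]*1000).astype(np.float32)); return [np.round(x,1) for x in r]
E
python3 - <<'E'
from m import *
for n in('top','side'):
    z=np.load(f'pics/{n}0.npz');d=z['d'];P=pts(n,d);im=z['im'].astype(int)
    hsv=cv2.cvtColor(z['im'],cv2.COLOR_RGB2HSV)
    X,Y,Z=P[...,0],P[...,1],P[...,2]
    reg=(X>.42)&(X<.62)&(Y<-.12)&(Y>-.30)
    flat=(X>.5)&(X<.7)&(Y>0.02)&(Y<.12)
    print(n,'desk z',np.median(Z[flat]),Z[flat].std())
    for nm,lo,hi in(('legtop',.103,.118),('foot',.017,.03),('all',.012,.13)):
        m=reg&(Z>lo)&(Z<hi); Q=P[m]; 
        if len(Q)>5: print(nm,len(Q),Q.mean(0).round(4),rect(Q))
    dark=reg&(Z>.03)&(im[...,0]-im[...,2]>20)&(im[...,0]<140)
    Q=P[dark]; print('cheek',len(Q),Q.mean(0).round(4),rect(Q),Q.min(0),Q.max(0))
    reg=(X>.38)&(X<.7)&(Y>.12)&(Y<.34)
    for nm,lo,hi in(('board',.010,.02),('upr',.05,.09),('uprtop',.09,.12),('brk',.045,.075)):
        m=reg&(Z>lo)&(Z<hi);
        if nm=='board': m&=(hsv[...,0]>12)&(hsv[...,0]<35)&(hsv[...,1]>70)&(hsv[...,2]>120)
        Q=P[m]
        if len(Q)>5: print(nm,len(Q),Q.mean(0).round(4),rect(Q))
E
```

```text
top desk z 0.004199961483318915 0.014757774602649428
legtop 76 [ 0.5386 -0.215   0.1102] [array([ 538.8, -215.5]), array([23.1, 23.9]), np.float64(54.6)]
foot 94 [ 0.4724 -0.1714  0.0242] [array([ 510.1, -220.8]), array([ 29.7, 167.7]), np.float64(37.4)]
all 463 [ 0.5054 -0.1964  0.0565] [array([ 518.2, -217.8]), array([194.5, 164.1]), np.float64(6.5)]
cheek 174 [ 0.5064 -0.1927  0.0587] [array([ 506.4, -192.4]), array([27. , 50.4]), np.float64(56.8)] [ 0.4783134  -0.2128454   0.03196603] [ 0.53084292 -0.17233015  0.08360326]
board 2229 [0.5245 0.2133 0.0154] [array([518. , 213.9]), array([244.6, 161. ]), np.float64(2.2)]
upr 64 [0.6044 0.1948 0.0649] [array([601.8, 198.5]), array([93. , 27.2]), np.float64(81.5)]
uprtop 169 [0.5929 0.2017 0.1053] [array([593.3, 202.4]), array([99.5, 12.8]), np.float64(80.5)]
brk 64 [0.6061 0.1963 0.0605] [array([602.7, 198.3]), array([93. , 25.3]), np.float64(81.5)]
side desk z 0.0027159670042545825 0.014461131888938085
legtop 42 [ 0.5359 -0.2157  0.1086] [array([ 537.2, -214.9]), array([23.7, 17.9]), np.float64(52.7)]
foot 165 [ 0.4891 -0.1917  0.0229] [array([ 497.2, -192.4]), array([ 29.9, 100.4]), np.float64(50.7)]
all 674 [ 0.5103 -0.2067  0.0499] [array([ 503. , -192.6]), array([ 36.2, 109.9]), np.float64(54.1)]
cheek 287 [ 0.5103 -0.2075  0.0511] [array([ 515.5, -202.4]), array([35. , 73.3]), np.float64(54.0)] [ 0.4788773  -0.23415651  0.03038099] [ 0.53774169 -0.17015072  0.07904105]
board 908 [0.5237 0.206  0.0142] [array([537., 212.]), array([141. , 191.1]), np.float64(80.8)]
upr 93 [0.5923 0.1786 0.0687] [array([601.5, 200.4]), array([106.5,  26.3]), np.float64(82.2)]
uprtop 78 [0.5911 0.1956 0.1014] [array([592.6, 198.6]), array([104.5,  12.7]), np.float64(79.7)]
brk 73 [0.5945 0.1774 0.0592] [array([602.8, 200.6]), array([105.2,  24.7]), np.float64(80.5)]
```

Run:
```python
from m import *
from scipy.spatial.transform import Rotation as R
for n in('top','side'):
    z=np.load(f'pics/{n}0.npz');d=z['d'];P=pts(n,d)
    X,Y,Z=P[...,0],P[...,1],P[...,2]
    print(n)
    for lo,hi in((.03,.1),(.1,.2),(.2,.3),(.3,.45)):
        m=(X>.3)&(X<.75)&(Y<-.25)&(Y>-.75)&(Z>lo)&(Z<hi)&(d>0); Q=P[m]
        if len(Q)>5: print(lo,len(Q),np.percentile(Q,[2,50,98],axis=0).round(3).tolist(),rect(Q))
    # grid heights
    print('heights x rows .05.., y cols')
    for x in np.arange(.05,.7,.05):
        print('%.2f'%x,[ (int(1000*np.percentile(Z[m],95)) if (m:=(abs(X-x)<.025)&(abs(Y-y)<.025)&(d>0)).sum()>3 else -1) for y in np.arange(-.65,.35,.05)])
    if n=='top':
        hsv=cv2.cvtColor(z['im'],cv2.COLOR_RGB2HSV)
        m=((hsv[...,0]>12)&(hsv[...,0]<32)&(hsv[...,1]>70)&(hsv[...,2]>120)&(X>.43)&(X<.62)&(Y>.12)&(Y<.31)).astype(np.uint8)
        m=cv2.morphologyEx(m,cv2.MORPH_OPEN,np.ones((5,5)))
        c=max(cv2.findContours(m,0,1)[0],key=cv2.contourArea); print('board px',cv2.minAreaRect(c))
        p,f=par('top');T=np.array(p['cam_to_world'])
        q=c[:,0].astype(float); r=np.c_[(q[:,0]-p['cx'])/f,-(q[:,1]-p['cy'])/f,-np.ones(len(q))]@T[:3,:3].T
        W=T[:3,3]+r*((.015-T[2,3])/r[:,2])[:,None]; print('board',rect(W))
        W=W[(W[:,0]<.58)&(W[:,0]>.49)]
        for s in(0,1):
            K=W[(W[:,1]>.212+ (.535-W[:,0])*.16)==s]; print(len(K),np.degrees(np.arctan(np.polyfit(K[:,0],K[:,1],1)[0])))
o=ctrl.get_obs(); print(R.from_euler('xyz',o['eef_rot']).as_matrix().round(3))
```

```text
top
0.03 1963 [[0.378, -0.594, 0.031], [0.553, -0.464, 0.041], [0.696, -0.35, 0.091]] [array([ 499.6, -454.4]), array([253.2, 413.4]), np.float64(77.9)]
0.1 912 [[0.384, -0.545, 0.103], [0.739, -0.444, 0.158], [0.746, -0.261, 0.198]] [array([ 600.8, -461.2]), array([468.1, 206.2]), np.float64(31.4)]
0.2 1256 [[0.399, -0.546, 0.203], [0.451, -0.457, 0.228], [0.746, -0.258, 0.297]] [array([ 606. , -459.9]), array([467.7, 212.9]), np.float64(32.9)]
0.3 532 [[0.34, -0.597, 0.301], [0.367, -0.556, 0.378], [0.453, -0.456, 0.435]] [array([ 394.2, -524.4]), array([182.2,  33. ]), np.float64(52.1)]
heights x rows .05.., y cols
0.05 [-1, -1, -1, -1, -1, -1, 48, 9, 10, -1, -1, -1, 309, 309, 307, 248, 16, 13, 11, 12]
0.10 [-1, 7, 517, 522, 561, 578, 596, 612, 630, 651, 666, -1, 671, 530, 425, 300, 12, 12, 15, 20]
0.15 [8, 16, 514, 511, 560, 573, 591, 607, 624, 644, 686, 694, 689, 626, 529, 377, 11, 10, 12, 12]
0.20 [6, 342, 513, 524, 532, 524, 106, 8, 9, 9, 682, 695, 692, 648, 503, 345, 11, 11, 9, 10]
0.25 [5, 13, 18, 17, 21, 21, 11, 11, 12, 12, 673, 693, 691, 636, 372, 11, 10, 12, 10, 10]
0.30 
[... 1948 characters left out ...]
 -1, -1]
0.30 [8, 10, 9, 7, 19, 18, 12, 19, 6, 8, 9, 5, 6, 6, -1, -1, -1, -1, -1, -1]
0.35 [4, 431, 359, 23, 18, 18, 14, 15, 6, 8, 31, 6, 6, 6, 5, -1, -1, -1, -1, -1]
0.40 [4, 23, 226, 278, 171, 22, 6, 6, 6, 5, 61, 74, 6, 19, 17, 7, 5, -1, -1, 9]
0.45 [2, 23, 38, 296, 303, 24, 6, 6, 7, 21, 23, 5, 6, 4, 4, 5, 15, 17, 16, 15]
0.50 [2, 5, 5, 24, 35, 9, 5, 6, 6, 72, 35, 4, 4, 4, 5, 5, 15, 17, 17, 14]
0.55 [2, 5, 5, 5, 14, 37, 37, 8, 92, 110, -1, 5, 5, 4, 5, 5, 16, 17, 17, 8]
0.60 [2, 53, 52, 6, 19, 37, 38, 4, 5, 4, 4, 4, 4, 5, 7, 5, 101, 105, 104, 7]
0.65 [2, 50, 52, 16, 65, 4, 4, 4, 5, 5, 4, 5, 62, 68, 67, 5, 8, 12, 14, 5]
[[-0.     0.265 -0.964]
 [ 0.001 -0.964 -0.265]
 [-1.    -0.001 -0.   ]]
```

Emit:
{"op": "send_rows", "data": {"rows": [[[0,30,10,0],[0,30,10,0],[0,30,10,0],[0,30,10,0],[0,30,10,0],[0,30,10,0]]], "grip": -1}}

```text
time_s: 0.7
ee_pos: [0.1454, -0.349, 0.2655]
eef_rot: [-1.61, 1.57, 1.799]
force: [0.7, 0.2, 1.2]
grip_width: 0.094
```

Emit:
{"op": "send_rows", "data": {"rows": [[[26,25,0,-0.1],[26,25,0,-0.1],[26,25,0,-0.1],[26,25,0,-0.1],[26,25,0,-0.1],[26,25,0,-0.1],[0,0,0,-0.1],[0,0,0,-0.1],[0,0,0,-0.1],[0,0,0,0]]]}}

```text
time_s: 1.7
ee_pos: [0.3015, -0.2002, 0.2653]
eef_rot: [-0.076, 1.57, 2.432]
force: [-0.1, 0.5, 0.3]
grip_width: 0.0943
```

Emit:
{"op": "send_rows", "data": {"rows": [[[30,0,0,0],[30,0,0,0],[30,0,0,0],[30,0,0,0],[30,0,0,0],[30,1,0,0],[30,2,0,0],[0,0,-20,0],[0,0,-30,0],[0,0,-30,0],[0,0,-20,0],[0,0,0,0]]]}}

```text
time_s: 2.9
ee_pos: [0.5103, -0.197, 0.1627]
eef_rot: [0.2, 1.566, 2.712]
force: [-0.5, -0.2, 0.1]
grip_width: 0.0938
```

Run:
```python
from m import *
from scipy.spatial.transform import Rotation as R
im,_=grab('side','s1'); im2,_=grab('top','t1')
cv2.imwrite('pics/s1z.png',np.hstack([cv2.resize(im[180:310,220:350],(400,400)),cv2.resize(im2[170:300,250:380],(400,400))])[:,:,::-1])
print(ctrl.get_obs()['qpos'],R.from_euler('xyz',ctrl.get_obs()['eef_rot']).as_matrix().round(3))
```

```text
[-4.35221188e-01  3.31306216e-01  1.57416211e+00  1.87810470e-05
  1.23598704e+00  1.76619808e+00] [[ 0.    -0.59  -0.808]
 [-0.    -0.808  0.59 ]
 [-1.    -0.    -0.   ]]
```

View pics/s1z.png

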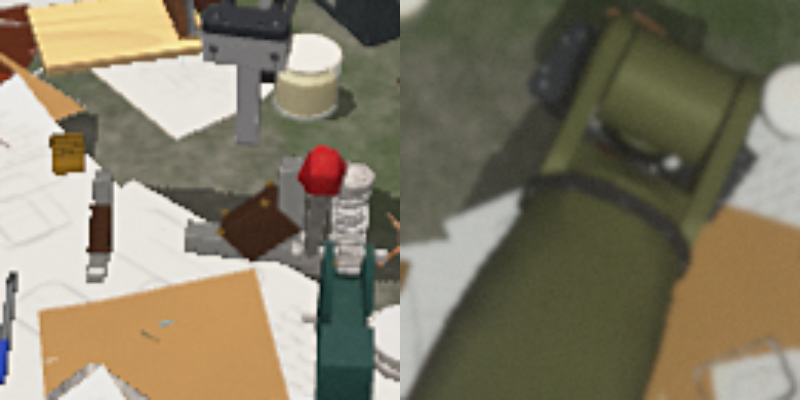

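Emit:
{"op": "send_rows", "data": {"rows": [[[0,0,-25,0],[0,0,-25,0],[0,0,-25,0],[0,0,-20,0],[0,0,-15,0],[0,0,-15,0],[0,0,-11,0],[0,0,0,0]]]}}

```text
time_s: 3.8
ee_pos: [0.5115, -0.1974, 0.0292]
eef_rot: [0.19, 1.57, 2.699]
force: [0.1, -0.3, 0.0]
grip_width: 0.0939
```

Run:
```python
from m import *
im,_=grab('side','s2')
cv2.imwrite('pics/s2z.png',cv2.resize(im[180:310,220:350],(600,600))[:,:,::-1])
print(ctrl.get_obs()['force'])
```

```text
[-0.04658536  0.03805973 -0.88798048]
```

View pics/s2z.png

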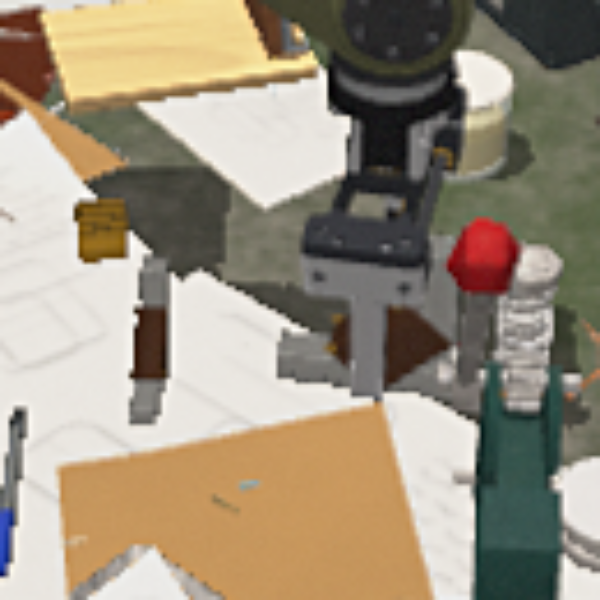

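Emit:
{"op": "send_rows", "data": {"rows": [[[0,0,-3,0],[0,0,0,0],[0,0,0,0],[0,0,0,0],[0,0,0,0],[0,0,0,0],[0,0,0,0],[0,0,0,0]]], "grip": 1, "newtons": 25}}

```text
time_s: 4.65
ee_pos: [0.5116, -0.1974, 0.0265]
eef_rot: [-2.652, 1.571, -0.143]
force: [0.1, 0.3, -0.4]
grip_width: 0.0336
```

Emit:
{"op": "send_rows", "data": {"rows": [[[0,0,0,0],[0,0,0,0],[0,0,0,0],[0,0,0,0]]], "newtons": 60}}

```text
time_s: 5.05
ee_pos: [0.5115, -0.1974, 0.0265]
eef_rot: [-2.459, 1.571, 0.051]
force: [0.5, 0.0, 0.3]
grip_width: 0.0273
```

Emit:
{"op": "send_rows", "data": {"rows": [[[0,0,10,0],[0,0,20,0],[0,0,30,0],[0,0,30,0],[0,0,10,0],[0,0,0,0]]]}}

```text
time_s: 5.65
ee_pos: [0.512, -0.1976, 0.1276]
eef_rot: [-2.934, 1.568, -0.425]
force: [-0.3, -0.0, -2.1]
grip_width: 0.0277
```

Emit:
{"op": "send_rows", "data": {"rows": [[[0,20,0,0],[0,40,0,0.05],[0,40,0,0.05],[0,40,0,0.07],[0,40,0,0.08],[0,40,0,0.08],[0,40,0,0.08],[0,40,0,0.06],[0,40,0,0],[0,40,0,0],[0,30,0,0],[0,0,0,0]]]}}

```text
time_s: 6.85
ee_pos: [0.5104, 0.2155, 0.1244]
eef_rot: [0.312, 1.568, -2.988]
force: [-0.4, -1.2, -3.0]
grip_width: 0.0278
```

Run:
```python
from m import *
from scipy.spatial.transform import Rotation as R
im,_=grab('side','s3'); im2,_=grab('top','t3')
cv2.imwrite('pics/s3z.png',np.hstack([cv2.resize(im[130:260,200:330],(400,400)),cv2.resize(im2[140:270,110:240],(400,400))])[:,:,::-1])
o=ctrl.get_obs();print(o['qpos'],o['ee_pos'],o['force'],R.from_euler('xyz',o['eef_rot']).as_matrix().round(3))
```

```text
[ 3.28437510e-01  3.87187593e-01  1.60058857e+00 -1.14876348e-04
  1.15649740e+00  2.06027429e+00] [0.5107338  0.21268463 0.12473097] [-0.03874874 -0.26609815 -2.58109755] [[-0.003 -0.16  -0.987]
 [-0.001 -0.987  0.16 ]
 [-1.     0.001  0.002]]
```

View pics/s3z.png

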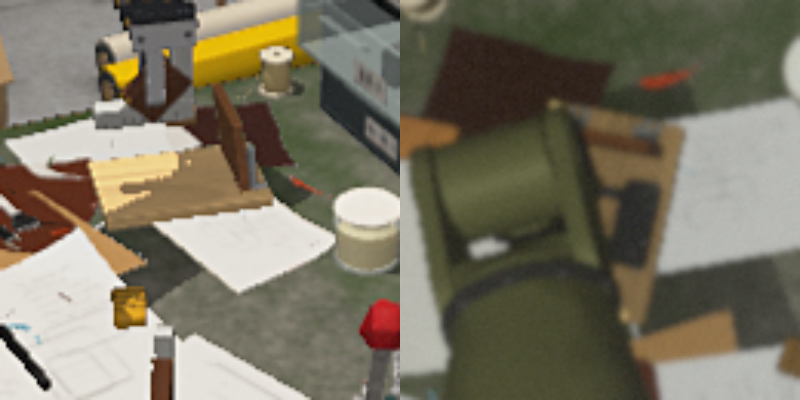

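Emit:
{"op": "send_rows", "data": {"rows": [[[0,3,-20,0],[0,0,-20,0],[0,0,-20,0],[0,0,-12,0],[0,0,0,0],[0,0,0,0]]]}}

```text
time_s: 7.55
ee_pos: [0.5118, 0.2152, 0.0548]
eef_rot: [-3.005, 1.571, -0.027]
force: [0.2, 0.5, -1.2]
grip_width: 0.0276
```

Run:
```python
from m import *
im,_=grab('side','s4'); im2,_=grab('top','t4')
cv2.imwrite('pics/s4z.png',np.hstack([cv2.resize(im[140:240,200:300],(400,400),interpolation=2),cv2.resize(im2[140:270,110:240],(400,400))])[:,:,::-1])
o=ctrl.get_obs();print(o['ee_pos'],o['force'],o['moment'])
```

```text
[0.51204594 0.21559046 0.05539577] [-0.32064515 -0.01380958 -1.96219612] [ 0.06663282 -0.01926612 -0.02788612]
```

View pics/s4z.png

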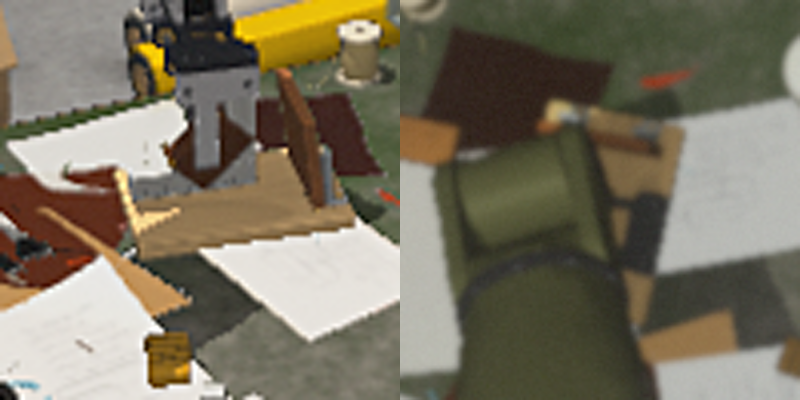

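Run:
```python
from m import *
z=np.load('pics/s4.npz');P=pts('side',z['d']);X,Y,Z=np.moveaxis(P,-1,0)
def line(m):
    Q=P[m][:,:2]; vx,vy,x0,y0=cv2.fitLine(Q.astype(np.float32),cv2.DIST_HUBER,0,.001,.001).ravel(); return len(Q),np.degrees(np.arctan(vy/vx)).round(2),(round(float(x0),4),round(float(y0),4))
b=(X>.4)&(X<.65)&(Y>.1)&(Y<.3)
g=z['im'].astype(int); gray=(abs(g[...,0]-g[...,2])<22)
rgn=np.zeros(X.shape,bool);rgn[170:195,230:275]=1
m=b&gray&rgn&(Z>.03)&(Z<.055)
print('foot side pts',line(m)); Q=P[m]; print(Q.min(0),Q.max(0))
yx=np.array([.16,.987]); xx=np.array([.987,-.16]); c=np.array([.596,.202])
L=(Q[:,:2]-c)@np.c_[xx,yx]; print('foot local pct',np.percentile(L,[2,50,98],axis=0).round(4))
m=b&(Z>.004)&(Z<.012); print('board side face',line(m)); L=(P[m][:,:2]-c)@np.c_[xx,yx]; print(np.percentile(L,[2,50,98],axis=0).round(4))
m=b&(Z>.012)&(Z<.018);L=(P[m][:,:2]-c)@np.c_[xx,yx]; print('board top',np.percentile(L,[1,99],axis=0).round(4),np.median(Z[m]))
# upright side/near
m=b&(Z>.03)&(Z<.1)&(g[...,0]-g[...,2]>25)&(X>.57)
L=(P[m][:,:2]-c)@np.c_[xx,yx]; print('upr',np.percentile(L,[1,50,99],axis=0).round(4))
m=b&(X>.57)&(Z>.1)&(Z<.115);print('uprtop',line(m),rect(P[m])); 
# leg
m=b&gray&(Z>.05)&(X<.58)&(X>.53);L=(P[m][:,:2]-c)@np.c_[xx,yx];print('leg',len(L),np.percentile(L,[2,50,98],axis=0).round(4),Z[m].max() if len(L) else 0)
```

```text
foot side pts (177, np.float32(-9.46), (0.4909, 0.2073))
[0.44514103 0.19084046 0.03000293] [0.55304815 0.23525669 0.05433961]
foot local pct [[-0.15   -0.0191]
 [-0.1176 -0.0117]
 [-0.0442  0.0087]]
board side face (420, np.float32(-30.26), (0.4963, 0.1849))
[[-0.1958 -0.1123]
 [-0.105  -0.0494]
 [ 0.0442  0.0669]]
board top [[-0.1789 -0.1056]
 [ 0.0346  0.0636]] 0.014323819363000534
upr [[-0.0084 -0.0553]
 [-0.0029 -0.0357]
 [ 0.0084  0.049 ]]
uprtop (55, np.float32(80.78), (0.5924, 0.1987)) [array([592.4, 200.3]), array([103.5,  12. ]), np.float64(80.4)]
leg 275 [[-0.0638 -0.0558]
 [-0.0498 -0.0377]
 [-0.0308 -0.0036]] 0.36506767159726994
```

Emit:
{"op": "send_rows", "data": {"rows": [[[0,0,-6,0],[0,0,-4,0],[0,0,-2,0],[0,0,0,0],[0,0,0,0],[0,0,0,0]]]}}

```text
time_s: 8.25
ee_pos: [0.5116, 0.2157, 0.0426]
eef_rot: [-2.608, 1.571, 0.372]
force: [0.4, -0.6, -1.0]
grip_width: 0.0278
```

Emit:
{"op": "send_rows", "data": {"rows": [[[6,-1,0,0],[6,-1,0,0],[6,-1,0,0],[4,-0.6,0,0],[0,0,0,0],[0,0,0,0]]]}}

```text
time_s: 8.85
ee_pos: [0.5335, 0.2119, 0.0423]
eef_rot: [0.426, 1.57, -2.878]
force: [0.3, 1.0, -2.7]
grip_width: 0.0278
```

Emit:
{"op": "send_rows", "data": {"rows": [[[2,-0.3,0,0],[2,-0.3,0,0],[2,-0.3,0,0],[2,-0.3,0,0],[0,0,0,0]]]}}

```text
time_s: 9.35
ee_pos: [0.5418, 0.2108, 0.0425]
eef_rot: [-2.82, 1.571, 0.159]
force: [0.4, 0.9, -2.4]
grip_width: 0.0273
```

Emit:
{"op": "send_rows", "data": {"rows": [[[2,-0.3,0,0],[2,-0.3,0,0],[0,0,0,0]]]}}

```text
time_s: 9.65
ee_pos: [0.5457, 0.2102, 0.0425]
eef_rot: [0.137, 1.571, 3.116]
force: [-1.5, -0.3, -1.2]
grip_width: 0.0275
```

Emit:
{"op": "send_rows", "data": {"rows": [[[2,-0.3,0,0],[2,-0.3,0,0],[0,0,0,0]]]}}

```text
time_s: 9.95
ee_pos: [0.5498, 0.2096, 0.0425]
eef_rot: [-2.797, 1.571, 0.182]
force: [-0.2, 0.4, -2.0]
grip_width: 0.0277
```

Emit:
{"op": "send_rows", "data": {"rows": [[[1,-0.2,0,0],[1,-0.2,0,0],[0,0,0,0]]]}}

```text
time_s: 10.25
ee_pos: [0.5517, 0.2092, 0.0425]
eef_rot: [-2.619, 1.571, 0.361]
force: [-0.6, 0.7, -2.2]
grip_width: 0.0272
```

Emit:
{"op": "send_rows", "data": {"rows": [[[1,-0.2,0,0],[1,-0.2,0,0],[0,0,0,0]]]}}

```text
time_s: 10.55
ee_pos: [0.5528, 0.209, 0.0424]
eef_rot: [0.096, 1.569, 3.075]
force: [-7.5, 1.7, 2.1]
grip_width: 0.0278
```

Run:
```python
from m import *
im,_=grab('side','s5'); im2,_=grab('top','t5')
cv2.imwrite('pics/s5z.png',np.hstack([cv2.resize(im[150:230,220:300],(400,400),interpolation=2),cv2.resize(im2[140:270,110:240],(400,400))])[:,:,::-1])
o=ctrl.get_obs();print(o['ee_pos'],o['force'],o['moment'])
```

```text
[0.55287232 0.20903132 0.04246084] [-7.5329746   2.38591709  2.20236969] [ 0.28301186  1.25797715 -0.05371222]
```

View pics/s5z.png

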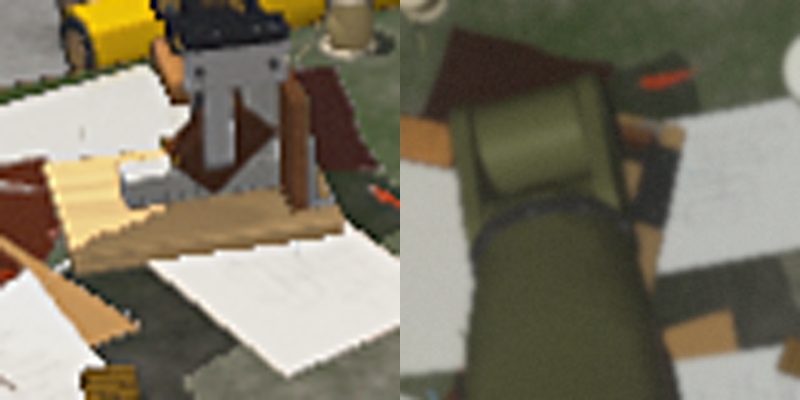

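Emit:
{"op": "send_rows", "data": {"rows": [[[0,0,-0.5,0],[0,0,0,0],[0,0,0,0]]]}}

```text
time_s: 10.95
ee_pos: [0.5529, 0.209, 0.042]
eef_rot: [0.132, 1.569, 3.111]
force: [-8.3, 0.8, 3.1]
grip_width: 0.0278
```

Emit:
{"op": "send_rows", "data": {"rows": [[[0,0,-0.5,0],[0,0,0,0],[0,0,0,0]]]}}

```text
time_s: 11.25
ee_pos: [0.5528, 0.209, 0.0415]
eef_rot: [0.119, 1.569, 3.099]
force: [-8.3, 1.6, 4.1]
grip_width: 0.0277
```

Emit:
{"op": "send_rows", "data": {"rows": [[[0,0,-0.5,0],[0,0,0,0],[0,0,0,0]]]}}

```text
time_s: 11.55
ee_pos: [0.5529, 0.2091, 0.0414]
eef_rot: [0.077, 1.569, 3.056]
force: [-10.5, 1.5, 8.1]
grip_width: 0.0277
```

Emit:
{"op": "send_rows", "data": {"rows": [[[0,0,-0.5,0],[0,0,0,0],[0,0,0,0]]]}}

```text
time_s: 11.85
ee_pos: [0.5529, 0.2091, 0.0414]
eef_rot: [0.053, 1.57, 3.032]
force: [-12.8, 1.2, 12.6]
grip_width: 0.0281
```

Run:
```python
from m import *
im,_=grab('side','s6')
cv2.imwrite('pics/s6z.png',cv2.resize(im[155:215,230:310],(800,600),interpolation=2)[:,:,::-1])
o=ctrl.get_obs();print(o['ee_pos'],o['force'],o['moment'])
```

```text
[0.55292496 0.20907593 0.04139037] [-13.3607611    1.38369208  13.59297849] [-0.06031119  2.15066202 -0.10199263]
```

View pics/s6z.png

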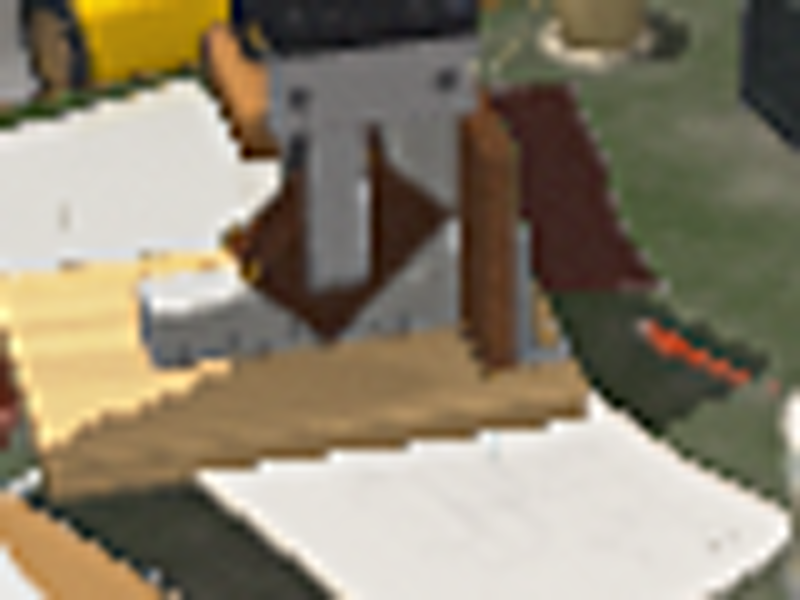

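Emit:
{"op": "send_rows", "data": {"rows": [[[0.5,-0.1,-0.2,0],[0,0,0.5,0],[0,0,0.3,0],[0,0,0,0],[0,0,0,0]]]}}

```text
time_s: 12.4
ee_pos: [0.5533, 0.2093, 0.0414]
eef_rot: [-0.253, 1.569, 2.727]
force: [-10.4, 3.5, 6.1]
grip_width: 0.0281
```

```bash
cat > st.py <<'E'
from m import *
from scipy.spatial.transform import Rotation as R
o=ctrl.get_obs();M=R.from_euler('xyz',o['eef_rot']).as_matrix()
print(o['time_s'],o['ee_pos'].round(5),'F',o['force'].round(2),'M',o['moment'].round(3)); print(M.round(4).tolist())
x=np.array([np.cos(np.radians(-9.3)),np.sin(np.radians(-9.3)),0]);y=np.array([-x[1],x[0],0])
print('Fx,Fy,Mx,My local',o['force']@x,o['force']@y,o['moment']@x,o['moment']@y,'yaw',np.degrees(np.arctan2(M[0,1],-M[1,1])))
E
python3 st.py
```

```text
12.4 [0.55332 0.20935 0.04139] F [-10.44   3.49   6.1 ] M [0.595 1.541 0.003]
[[-0.0014, -0.1611, -0.9869], [0.0006, -0.9869, 0.1611], [-1.0, -0.0004, 0.0015]]
Fx,Fy,Mx,My local -10.863040471777714 1.7532119122366523 0.3384113728711264 1.6171647901013495 yaw -9.270747577111399
```

Emit:
{"op": "send_rows", "data": {"rows": [[[0.5,-0.1,0,0],[0,0,0,0],[0,0,0,0]]]}}

```text
time_s: 12.7
ee_pos: [0.5534, 0.2094, 0.0414]
eef_rot: [-0.119, 1.568, 2.861]
force: [-14.4, 3.9, 8.1]
grip_width: 0.0279
```

```bash
python3 st.py
```

```text
12.7 [0.55341 0.20941 0.04141] F [-14.45   3.87   8.11] M [ 0.736  2.024 -0.015]
[[-0.0023, -0.1609, -0.987], [0.0007, -0.987, 0.1609], [-1.0, -0.0003, 0.0024]]
Fx,Fy,Mx,My local -14.880677634528006 1.4834664934213402 0.39882057468357474 2.1162802408672445 yaw -9.262022229379573
```

Emit:
{"op": "send_rows", "data": {"rows": [[[0,0,-0.6,0],[0,0,-0.6,0],[0,0,0,0],[0,0,0,0]]]}}

```text
time_s: 13.1
ee_pos: [0.5536, 0.2095, 0.0413]
eef_rot: [-0.319, 1.569, 2.661]
force: [-20.0, 3.4, 20.7]
grip_width: 0.0276
```

Emit:
{"op": "send_rows", "data": {"rows": [[[0,0,0.8,0],[0,0,0.8,0],[0.6,-0.1,0,0],[0,0,0,0],[0,0,0,0]]]}}

```text
time_s: 13.6
ee_pos: [0.5535, 0.2094, 0.0414]
eef_rot: [-0.01, 1.567, 2.97]
force: [-17.1, 6.2, 6.9]
grip_width: 0.0275
```

```bash
python3 st.py
```

```text
13.6 [0.55348 0.20943 0.04143] F [-17.08   6.2    6.94] M [1.031 2.392 0.028]
[[-0.0036, -0.1608, -0.987], [0.0006, -0.987, 0.1608], [-1.0, -0.0, 0.0036]]
Fx,Fy,Mx,My local -17.8537152852445 3.3591023190031657 0.6311375368800088 2.52685405850324 yaw -9.255754302726345
```

Emit:
{"op": "send_rows", "data": {"rows": [[[0.3,0.3,0.2,0],[0,0,0,0],[0,0,0,0],[0,0,0,0]]]}}

```text
time_s: 14.0
ee_pos: [0.5535, 0.2095, 0.0414]
eef_rot: [0.115, 1.566, 3.095]
force: [-17.8, 3.8, 6.3]
grip_width: 0.0276
```

```bash
python3 st.py
```

```text
14.0 [0.55349 0.20951 0.04144] F [-17.81   3.79   6.31] M [ 0.731  2.614 -0.026]
[[-0.0044, -0.161, -0.9869], [0.0002, -0.987, 0.161], [-1.0, 0.0005, 0.0044]]
Fx,Fy,Mx,My local -18.187052841787082 0.8616375317143904 0.29878766019042385 2.6975476013158644 yaw -9.26335823232403
```

Emit:
{"op": "send_rows", "data": {"rows": [[[0.2,0,0.1,0],[0,0,0,0],[0,0,0,0],[0,0,0,0],[0,0,0,0],[0,0,0,0]]]}}

```text
time_s: 14.6
ee_pos: [0.5535, 0.2095, 0.0415]
eef_rot: [0.135, 1.566, 3.115]
force: [-19.5, 4.1, 6.4]
grip_width: 0.0274
```

```bash
python3 st.py
python3 - <<'E'
from m import *
im,d=grab('side','s7'); im2,_=grab('top','t7')
cv2.imwrite('pics/s7z.png',np.hstack([cv2.resize(im[150:220,230:310],(480,420),interpolation=2),cv2.resize(im2[170:260,130:190],(280,420),interpolation=2)])[:,:,::-1])
cv2.imwrite('pics/s7.png',im[:,:,::-1])
P=pts('side',d);X,Y,Z=np.moveaxis(P,-1,0);g=im.astype(int)
yx=np.array([.16,.987]); xx=np.array([.987,-.16]); c=np.array([.596,.202])
m=(X>.57)&(X<.64)&(Y>.12)&(Y<.28)&(Z>.025)&(Z<.11)&(g[...,0]-g[...,2]>25)
L=(P[m][:,:2]-c)@np.c_[xx,yx]; zz=Z[m]; k=L[:,1]<-.042
for lo in(.025,.045,.065,.085):
    s=k&(zz>lo)&(zz<lo+.02)
    if s.sum()>2: print(lo,s.sum(),np.percentile(L[s,0],[5,50,95]).round(4))
# foot bottom local heights along x
m=(Y>.12)&(Y<.26)&(X>.43)&(X<.6)&(abs(g[...,0]-g[...,2])<25)&(Z>.016)&(Z<.045)
L=(P[m][:,:2]-c)@np.c_[xx,yx]; zz=Z[m]
for a in np.arange(-.12,-.02,.02):
    s=(L[:,0]>a)&(L[:,0]<a+.02); 
    if s.sum()>2: print('foot',a.round(2),s.sum(),np.percentile(zz[s],[3,97]).round(4))
E
```

```text
14.6 [0.55352 0.20949 0.04147] F [-19.46   4.06   6.4 ] M [ 0.755  2.738 -0.11 ]
[[-0.0048, -0.161, -0.9869], [0.0001, -0.987, 0.161], [-1.0, 0.0007, 0.0048]]
Fx,Fy,Mx,My local -19.858868028959296 0.8618479059204369 0.3026047982551894 2.8241369380742194 yaw -9.266086147626456
0.025 20 [0.0007 0.0062 0.0115]
0.045 18 [0.0007 0.0052 0.0109]
0.065 19 [0.0002 0.0072 0.0113]
0.085 21 [-0.0002  0.0049  0.0117]
foot -0.12 28 [0.0187 0.0412]
foot -0.1 48 [0.0184 0.0396]
foot -0.08 33 [0.0172 0.0405]
foot -0.06 15 [0.0175 0.043 ]
foot -0.04 25 [0.0173 0.0384]
```

View pics/s7z.png

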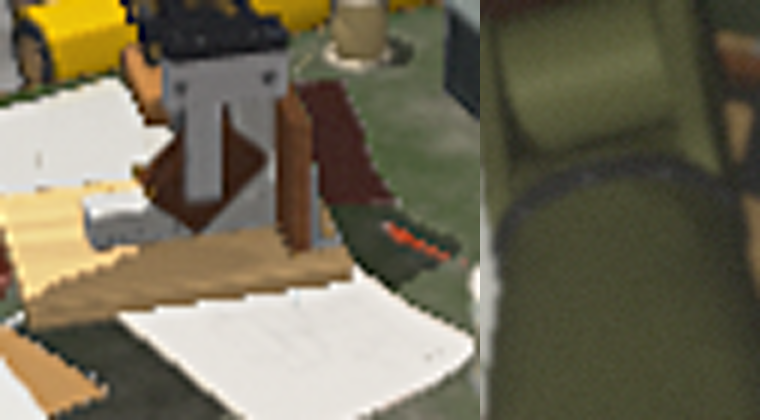

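View pics/s7.png

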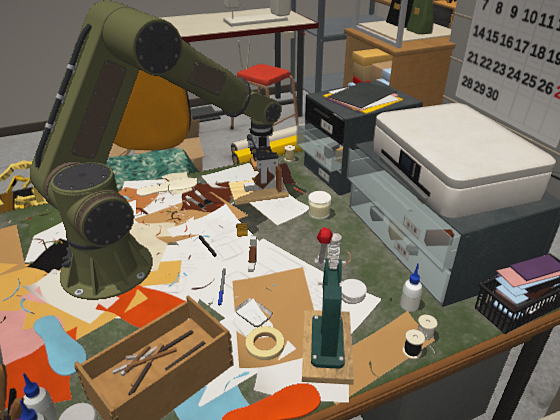

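```bash
python3 st.py
```

```text
14.7 [0.55352 0.2095  0.04147] F [-19.56   3.46   5.99] M [ 0.732  2.723 -0.074]
[[-0.0048, -0.161, -0.9869], [0.0001, -0.987, 0.161], [-1.0, 0.0006, 0.0048]]
Fx,Fy,Mx,My local -19.86446797131988 0.2570694219092729 0.2819056315521236 2.805535025485408 yaw -9.265760636550521
```

The picture shows the square in the corner at about (265,180). The jar (319,205), wax block (242,230), small square (252,253), tin (353,291) and press are where they were. The forces hold steady, so I am handing in.

```bash
python3 -c "
from station import ctrl
print(ctrl.hand_in())"
```

```text
the job is handed in; nothing more can be done
None
```

I gripped the larger square by its cheek at 60 N and carried it round the press. I pressed it into the corner, pushed the upright back to its stops, and handed in at 14.7 s while still gripping and pressing.

**Forces at the last check:** The wrist pushed about 19.9 N towards the upright. I estimate 14–16 N of that reaches the upright after board friction; the upright force itself was not measured. The downward press was about 8.3 N after allowing for the square's weight, and the sideways force was about 0.3 N.

**Position:** The foot met the board at a tool height of 41.4 mm, against 41.5 mm predicted. The upright's side points lie within about 1 mm of vertical over its height. The square is about 4 mm off the upright's mid-width by my estimate, and its yaw agrees with the upright's to about 0.2°.

**Less certain:**
- **Tool tilt:** The tool leaned about 0.3° under the push.
- **Foot contact:** Depth readings put the tail end of the foot about 1 mm higher than the heel, which is at noise level. I could not confirm a sub-millimetre flush fit from the pictures.
- **Yaw estimates:** My board yaw estimates ranged from -7° to -10°. I used -9.3°, where the upright's top edge and the square's foot agreed.

**Other things on the desk:** By eye, the jar, wax block, tin, small square and press stood where they were in the first picture. I did not check the sanding block separately.

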